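# Lock an inlay panel in its jig with the slotted cam screw

### The arm

A 6-joint arm with a two-finger parallel gripper is mounted at the origin on the work surface; the furniture and walls round the work are solid. World frame = base frame: x ahead of the robot, y to its left, z up, the work surface at z = 0. Lengths are in m, angles in degrees, forces in N, time in s.
With the tool pointing down it reaches from about 0.4 to 0.825 m from the base axis. Payload 7 kg.
Tool frame: the origin (TCP) lies midway between the tips of the shut fingers; the grasp point (between the pads) lies 19 mm behind it (ctrl.hold_point_z is the distance from the TCP to the grasp point, in m); z points along the fingers, y is the line along which they close (so a half turn about z gives the same grasp; the last joint's range is limited). The gripper opens to 88 mm and grips with 3 to 60 N. Pads are 19 mm wide; open, the fingers measure 130 mm over their backs; the gripper's body (78 mm by 193 mm) begins 47 mm behind the grasp point.
Start: joints at [-52.248, 20.546, 0.682, 0, -70.136, -16.507], TCP at [0.245, -0.629, 0.206] pointing down, gripper open.
Joint ranges: [-176.03, 176.03], [-82.01, 121.73], [-58.28, 71.71], [-173.87, 95.51], [-174.79, -0.11], [-173.66, 173.66]. Speed limits (degrees/s): [136.94, 136.94, 172.46, 180, 180, 180].

### API

Orientations are given as [roll, pitch, yaw] about the fixed x, y, z axes, in that order (R = Rz(yaw) Ry(pitch) Rx(roll)).
In Python, from plant import ctrl gives the robot as it stands.
- The arm moves only by the tool apply_moves, never from a script. Its argument "deltas" is a list of rows, each an object with "fingers": the finger opening in mm, from 0 to 87.6; "delta_pos": the shift along the tool's x, y, z in mm, a list of three; "angular": the turn, a rotation vector about the tool's x, y, z in degrees, a list of three. A call has 1 to 10 rows; each row is the pose to reach, as a shift and turn from the pose commanded when the call began, along the tool's axes at that moment; what a row does not reach only later rows make up. A row lasts 1/10 s, in which the tool goes at most 50 mm and 8.59 degrees, less where a joint would pass 70% of its speed; a pose out of reach is approached as far as the arm can. A call with a gripper value outside its range is refused whole. The fingers move at their own pace and stop on an object; the grip force is fixed at half the most. Time passes only in rows, so rows that repeat a pose let the fingers close. It gives the time, the measured TCP pose, the force, the opening and the grip force at its end, in the units of the state.
- ctrl.get_obs(): the state, without advancing time (a new reading comes with each control period).
- ctrl.snapshot(name): name is "scene" or "top" or "wrist"; returns the picture (420x560x3 uint8, red, green, blue); there is no depth.
- ctrl.camera_params(name): a dict with "fx", "fy", "cx", "cy" (pixels), "cam_to_world" (4x4, takes a point from camera to world coordinates); the wrist camera has in their place "mount" (4x4, takes a point from camera to tool coordinates, whose origin is the TCP and whose axes are the flange's). Camera axes: x right, y up, looking along -z (the intrinsics and any distortion apply to the point x, -y, -z); pixel columns grow to the right and rows downward; lengths in m; the calibration is good to about 2 mm. The wrist camera is an equidistant fisheye: a pixel r from the principal point sees the ray r / f radians off the axis. A picture is of the moment at which its call begins: read the wrist's pose just before it. camera_params takes no time and is no camera call.
- ctrl.close_job(): hands the job in; it is judged then, once.
The state is a dict: "clock": time; "joint_pos": joint angles; "qvel": joint speeds; "tau": joint torques, N m; "tool_pos": TCP position; "orientation": TCP orientation; "force": force on the tool from outside, world axes, zero at the start; "moment": the same for the moment, N m; "opening": finger opening in m; "gripper_force": force on a finger pad.
Only numpy, scipy, OpenCV 4.12 (cv2) and the standard library are available. Lean on these libraries where they do the work, as an engineer would, in place of code of your own. Each camera call takes 0.05 s, during which the arm holds its last target. There are 200 camera calls.

### The job

Take the flat screwdriver out of its wooden block, feel its blade into the slot of the recessed cam screw on the holding jig (press lightly and turn until it drops in), and turn the screw clockwise to its stop, without forcing it, so that the cam clamps the inlay panel against the rubber-faced fence. Then stand the screwdriver back in the hole it came from; leave everything else alone.

Things in the scene. Friction and masses are not known exactly. Their poses are not given: they have to be found in the camera images.
- driver: flat screwdriver, 172 mm long, 90 g, standing handle up in the wooden block. Origin at the middle of the blade's tip edge, z up the shaft. Shaft 7 mm thick; a round 25 mm collar begins 74 mm above the tip; the orange six-sided handle, 24 mm across flats (flats face +-x and every 60 degrees from there), runs from 85 to 161 mm above the tip
- blade_tip (a point): middle of the tip edge of the screwdriver's blade, axes as the screwdriver's; the blade is 14 mm wide along x and 2.6 mm thick along y
- tool_block: fixed wooden block, 64 x 64 x 78 mm, origin in the middle of its underside; down its middle a hole 19 mm wide, 76 mm deep, in which the screwdriver hangs by its collar, tip 4 mm above the table; two empty 7 mm holes beside it
- block_hole (a point): middle of the mouth of the block's 19 mm hole, on the block's top
- jig: fixed holding jig: plywood board 190 x 190 x 12 mm, origin mid underside. At +x a wooden fence with rubber facing, at +-y wooden rails (inner faces +-78 mm), at -x the aluminium clamp housing (44 x 64 mm, middle at x = -50 mm, top 42 mm above the underside) with a round recess 22 mm wide, at x = -44 mm, in which the brass head of the cam screw sits; the steel cam disc is under it
- screw_top (a point): on the screw's axis, 40 mm above the jig's underside, where the head's top face lies unpressed; fixed to the jig, axes the jig's. The head is 20 mm wide, sprung: it gives 2.5 mm when pressed (3 N to start, 8 N at the end). Straight across it runs a slot 4.2 mm wide (mouth bevelled to 5.8 mm), 4 mm deep, whose angle is not measured: at the start within 30 degrees of the jig's y axis, either way
- panel_work: loose black lacquer panel with unfinished inlay, 100 x 150 x 20 mm, 170 g, lying flat on the jig between cam and fence; origin mid underside, z up, 100 mm side along the jig's x. The cam touches it about 45 degrees before the screw's stop
- glue_bottle: white glue bottle with red cap, 41 mm wide, 132 mm high, standing loose; origin under its middle
- sanding_block: cork sanding block, 56 x 86 x 27 mm, loose; origin under its middle
- shell_0: half egg shell, 48 mm wide, 32 mm high, loose; origin under its middle
- ink_pot: small white pot, 36 mm wide, 34 mm high, loose; origin under its middle
- fence_rubber: black rubber facing of the fence, 150 mm long, face at x = +75 mm in the jig; axes and origin the jig's when unloaded; gives 1 mm for 3 N. The screw turns clockwise seen from above, at 0.03 to 0.1 N m, to a firm stop 86 degrees clockwise of the jig's y axis; there the cam has the panel pressed into the rubber (5.3 N), and it stays there. 0.2 N m shows the stop; over 0.3 N m spoils the slot

How it is judged (in metres and radians):
On the way, in this order (a step that is already met when the one before it is completed fails the run):
1. the blade has dropped into the slot of the cam screw, near its bottom (z of blade_tip in the frame of screw_top below -0.0036 m and horizontal distance between blade_tip and screw_top below 0.004 m), for 0.1 s.
2. with the blade still in the slot the screw is at its stop and the panel is clamped (all of step 1 and contact force between panel_work and fence_rubber above 4.8 N), for 0.1 s.
At the end, for the whole second after the job is handed in: the screw is at or near its stop, so that the panel presses on the fence's rubber with more than 4.8 N, and the screwdriver stands at rest in its hole, tip within 6 mm of the hole's axis and less than 9 mm above the table, tilted less than 0.12 rad (contact force between panel_work and fence_rubber above 4.8 N and horizontal distance between blade_tip and block_hole below 0.006 m and height (world z) of blade_tip below 0.009 m and angle between driver's own z axis and vertical below 0.12 rad and linear speed of driver below 0.02 m/s); the robot touches nothing.
It fails at once if the screw or its housing is forced: the contact forces of the screwdriver on the screw and jig add up to more than 120 N (over 0.3 N m) (contact force between driver and jig above 120 N).
It fails at once if the inlay panel is touched by the robot or the screwdriver (contact force between any of the arm, the fingers, driver and panel_work above 1 N).
It fails at once if a bystander is moved by more than 15 mm (distance of any of glue_bottle, sanding_block, shell_0, ink_pot from where it was at the start of the episode above 0.015 m).
It also fails if it takes over 72 s, if anything falls off the work surface, if the arm or the gripper's body presses on something with over 40 N, if the wrist force passes 120 N, or if a joint passes its speed limit or range.

## Working session

There is one attempt and no reset: what is moved stays moved. The work goes in short steps, Python scripts to look and compute and a tool call to move; the robot and the scene stay as the last step left them, time stands still between calls to the robot, and variables do not carry over. Pictures are saved under pics/ and viewed, at most 10 in all, crops included, and the job is handed in when it is done.

Besides the shell and the picture viewer there is one more tool, called after "Emit:" in YAML: its name, and indented under it one key for each argument. apply_moves: Moves the arm, as the interface text tells. Its arguments: {"type":"object","properties":{"deltas":{"type":"array"}},"required":["deltas"]}

```bash
mkdir -p pics; ls
python3 - <<'E'
from plant import ctrl
import cv2,numpy as np
print(ctrl.get_obs())
for n in("scene","top"):
    cv2.imwrite(f"pics/{n}0.png",ctrl.snapshot(n)[:,:,::-1]); print(n,ctrl.camera_params(n))
print(ctrl.camera_params("wrist"),ctrl.hold_point_z)
E
```

```text
pics
{'clock': 0.0, 'joint_pos': array([-5.22465805e+01,  2.05889941e+01,  6.34462255e-01, -2.05890860e-02,
       -7.01358372e+01, -1.65070938e+01]), 'qvel': array([-0.04382618,  0.00360079,  0.0429055 ,  0.02933474,  0.07554263,
        0.02801114]), 'tau': array([-3.02228966e-05, -5.82711232e+01,  2.93046767e+01,  6.99704379e+00,
        6.85980282e-03, -1.22556180e-04]), 'tool_pos': array([ 0.24439549, -0.62864571,  0.20545402]), 'orientation': array([ 1.79907856e+02, -7.12190536e-03, -1.58760680e+02]), 'force': array([1.43983959, 0.37914732, 0.12773526]), 'moment': array([-0.03693507,  0.01634261, -0.02626547]), 'gripper_force': 0.0, 'opening': 0.08755066105976451}
scene {'fx': 404.8594291149871, 'fy': 404.8594291149871, 'cx': 278.57673478213445, 'cy': 214.66192125179876, 'cam_to_world': array([[ 0.61027493,  0.57584969, -0.54402357, -0.05104793],
       [-0.79213238,  0.43532142, -0.42781018, -0.41172127],
       [-0.00952925,  0.69202051,  0.72181494,  0.75697006],
       [ 0.        ,  0.        ,  0.        ,  1.        ]])}
top {'fx': 412.3558237092561, 'fy': 412.3558237092561, 'cx': 279.32408709902313, 'cy': 210.4500849721824, 'cam_to_world': array([[-0.01352273,  0.98760385, -0.15638339,  0.29659527],
       [-0.99969811, -0.01014486,  0.022378  ,  0.00405721],
       [ 0.02051411,  0.15663879,  0.98744289,  1.23236402],
       [ 0.        ,  0.        ,  0.        ,  1.        ]])}
{'fx': 325.19226210127806, 'fy': 325.19226210127806, 'cx': 284.2315165186006, 'cy': 198.25235785780353, 'mount': array([[ 5.82456670e-04,  9.56938809e-01,  2.90289126e-01,
         7.94280968e-02],
       [ 9.99999095e-01, -2.05421845e-04, -1.32929543e-03,
         2.65788940e-04],
       [-1.21242265e-03,  2.90289638e-01, -9.56938063e-01,
        -1.77973510e-01],
       [ 0.00000000e+00,  0.00000000e+00,  0.00000000e+00,
         1.00000000e+00]])} 0.0188
```

View pics/top0.png

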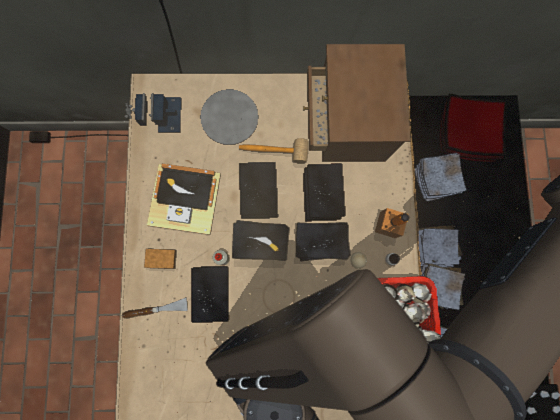

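View pics/scene0.png

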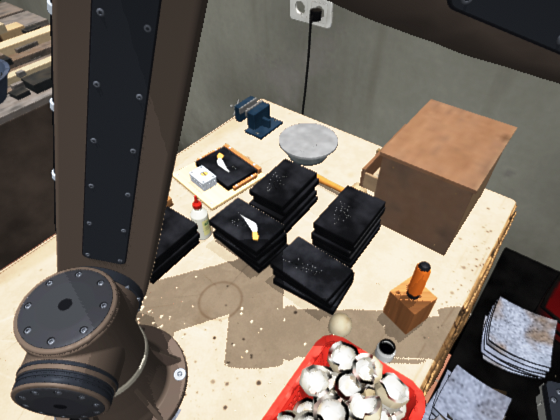

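Top view: jig at about (183,198), its housing at (180,213). The block with the orange handle is at (392,222), the glue bottle at (220,257) and the sanding block at (160,258).

```bash
cat > h.py <<'E'
from plant import ctrl
import cv2,numpy as np
from scipy.spatial.transform import Rotation as R
def tool():
    o=ctrl.get_obs(); T=np.eye(4); T[:3,:3]=R.from_euler('xyz',o['orientation'],degrees=True).as_matrix(); T[:3,3]=o['tool_pos']; return T,o
def rays(name,uv,T=None):
    c=ctrl.camera_params(name); uv=np.atleast_2d(np.array(uv,float))
    a=(uv-[c['cx'],c['cy']])/[c['fx'],c['fy']]
    if name=='wrist':
        r=np.linalg.norm(a,axis=1,keepdims=True); s=np.sinc(r/np.pi)
        d=np.hstack([a*s,np.cos(r)]); M=T@c['mount']
    else: d=np.hstack([a,np.ones((len(a),1))]); M=c['cam_to_world']
    d=d*[1,-1,-1]
    return M[:3,3],d@M[:3,:3].T
def onplane(name,uv,z,T=None):
    o,d=rays(name,uv,T); return o+d*((z-o[2])/d[:,2])[:,None]
def snap(fn):
    T,o=tool(); im=ctrl.snapshot('wrist')[:,:,::-1].copy(); cv2.imwrite(f'pics/{fn}.png',im); np.save(f'pics/{fn}.npy',T); return im,T
def project(P,T):
    c=ctrl.camera_params('wrist'); p=np.linalg.inv(T@c['mount'])@np.append(P,1); d=p[:3]*[1,-1,-1]
    th=np.arctan2(np.hypot(d[0],d[1]),d[2]); return np.array([c['cx'],c['cy']])+c['fx']*th*d[:2]/np.hypot(d[0],d[1])
E
python3 - <<'E'
from h import *
np.set_printoptions(precision=4,suppress=True)
im=cv2.imread('pics/top0.png')
print('housing',onplane('top',[[180,213]],.042),'jig corners',onplane('top',[[157,163],[148,227],[213,230],[220,168]],.012))
hs=cv2.cvtColor(im,cv2.COLOR_BGR2HSV)
print('block',onplane('top',[[392,222]],.078),'handle top',onplane('top',[[400,217]],.16))
print('bottle',onplane('top',[[220,257]],.13),'sand',onplane('top',[[160,258]],.027),'shell/pot',onplane('top',[[358,260],[393,259]],.03))
v=np.vstack([cv2.resize(im[180:270,350:430],None,fx=6,fy=6)[:300],]); 
a=cv2.resize(im[150:275,130:250],None,fx=4.5,fy=4.5,interpolation=2); b=cv2.resize(im[195:275,345:415],None,fx=4.5,fy=4.5,interpolation=2)
c=np.zeros((a.shape[0],a.shape[1]+b.shape[1],3),np.uint8); c[:,:a.shape[1]]=a; c[:b.shape[0],a.shape[1]:]=b
cv2.imwrite('pics/c.png',c[:600,:800]);print(c.shape)
E
```

```text
housing [[0.4806 0.2659 0.042 ]] jig corners [[0.6394 0.3456 0.012 ]
 [0.4443 0.3657 0.012 ]
 [0.4332 0.1739 0.012 ]
 [0.6223 0.1549 0.012 ]]
block [[ 0.4429 -0.3415  0.078 ]] handle top [[ 0.4456 -0.339   0.16  ]]
bottle [[0.3478 0.1381 0.13  ]] sand [[0.3519 0.3235 0.027 ]] shell/pot [[ 0.3387 -0.2501  0.03  ]
 [ 0.3403 -0.3527  0.03  ]]
(562, 855, 3)
```

View pics/c.png

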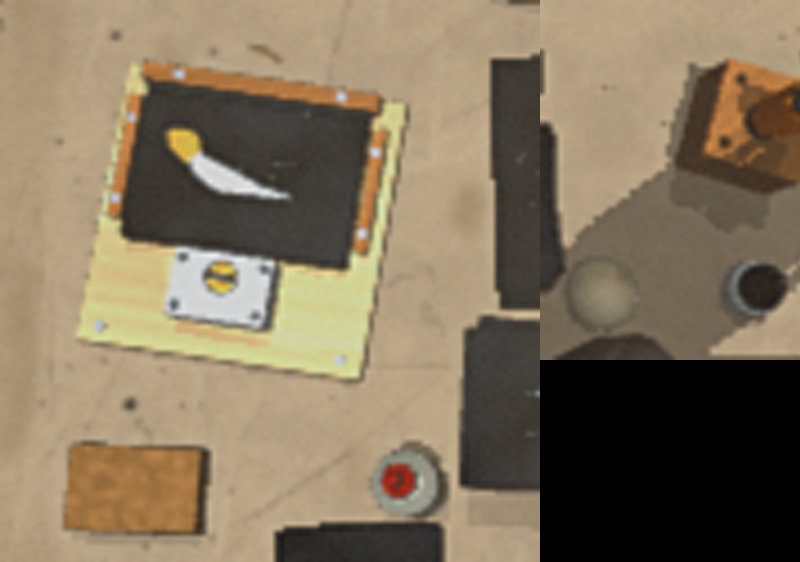

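```bash
cat >> h.py <<'E'
def delta(p,yaw):
    T,o=tool(); Rt=R.from_euler('xyz',[180,0,yaw],degrees=True).as_matrix(); A=T[:3,:3]
    print('t',o['clock'],'pos',o['tool_pos'].round(4),'rpy',o['orientation'].round(2),'F',o['force'].round(1),'M',o['moment'].round(3),'q6',o['joint_pos'][5].round(1),'open',o['opening'].round(4))
    print('dpos',(A.T@(np.array(p)-T[:3,3])*1000).round(1),'ang',np.degrees(R.from_matrix(A.T@Rt).as_rotvec()).round(2))
E
python3 -c "
from h import *
delta([.443,-.341,.31],-158.8)"
```

```text
Traceback (most recent call last):
  File "h.py", line 24, in delta
    print('t',o['clock'],'pos',o['tool_pos'].round(4),'rpy',o['orientation'].round(2),'F',o['force'].round(1),'M',o['moment'].round(3),'q6',o['joint_pos'][5].round(1),'open',o['opening'].round(4))
                                                                                                                                                                              ^^^^^^^^^^^^^^^^^^
AttributeError: 'float' object has no attribute 'round'
```

```bash
sed -i "s/o\['opening'\].round(4)/round(o['opening'],4)/" h.py
python3 -c "
from h import *
delta([.443,-.341,.31],-158.8)"
```

```text
t 0.1 pos [ 0.2444 -0.6287  0.2055] rpy [ 1.7991e+02 -1.0000e-02 -1.5876e+02] F [-0.4 -0.1  0.6] M [ 0.007  0.067 -0.028] q6 -16.5 open 0.0875
dpos [-289.3  196.4 -104.2] ang [ 0.09 -0.01  0.04]
```

Emit:
apply_moves:
  deltas:
    - {"fingers": 87,"delta_pos": [0,0,-50],"angular": [0,0,0]}
    - {"fingers": 87,"delta_pos": [0,0,-104],"angular": [0,0,0]}
    - {"fingers": 87,"delta_pos": [-41,28,-104],"angular": [0,0,0]}
    - {"fingers": 87,"delta_pos": [-82,56,-104],"angular": [0,0,0]}
    - {"fingers": 87,"delta_pos": [-123,84,-104],"angular": [0,0,0]}
    - {"fingers": 87,"delta_pos": [-164,112,-104],"angular": [0,0,0]}
    - {"fingers": 87,"delta_pos": [-205,140,-104],"angular": [0,0,0]}
    - {"fingers": 87,"delta_pos": [-246,168,-104],"angular": [0,0,0]}
    - {"fingers": 87,"delta_pos": [-289,196,-104],"angular": [0,0,0]}
    - {"fingers": 87,"delta_pos": [-289,196,-104],"angular": [0,0,0]}

```text
clock: 1.1
tool_pos: [0.4455, -0.3376, 0.3101]
orientation: [180.0, 0.0, -158.5]
force: [-0.5, -0.5, 0.7]
opening: 0.0869
gripper_force: 0.0
```

Run:
```python
from h import *
im,T=snap('w1'); print(T.round(4).tolist())
cv2.imwrite('pics/w1c.png',im)
cv2.imwrite('pics/top1.png',ctrl.snapshot('top')[:,:,::-1])
for z in(.078,.176): print(project([.443,-.341,z],T))
```

```text
[[-0.9302, -0.367, 0.0004, 0.4455], [-0.367, 0.9302, 0.0009, -0.3376], [-0.0007, 0.0007, -1.0, 0.3101], [0.0, 0.0, 0.0, 1.0]]
[281.70047525 161.81350143]
[281.13765761 179.90425611]
```

View pics/w1c.png

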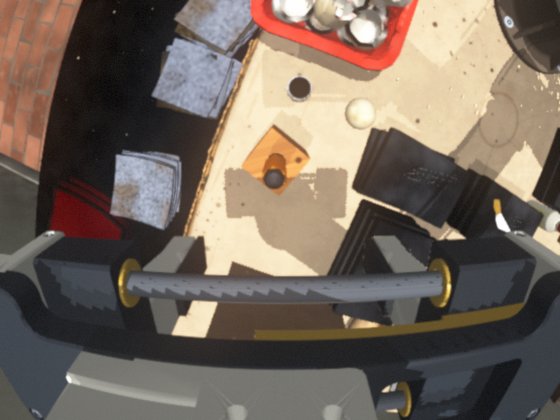

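The wrist view shows the block's top with corners near (272,126), (310,158), (280,195) and (242,162). The black handle cap is at (274,178); both are clear of the fingers.

Run:
```python
from h import *
np.set_printoptions(precision=4,suppress=True)
T=np.load('pics/w1.npy'); im=cv2.imread('pics/w1.png')
P=onplane('wrist',[[272,126],[310,158],[280,195],[242,162]],.078,T); print(P,P.mean(0)); 
e=P[1]-P[0]; print('edge',np.degrees(np.arctan2(e[1],e[0])),np.linalg.norm(e))
# black cap blob
g=im[160:200,255:295].max(2); m=(g<60).astype(np.uint8)
n,l,s,c=cv2.connectedComponentsWithStats(m)
for i in range(1,n):
    if s[i,4]>60: print(s[i],c[i]+[255,160],onplane('wrist',c[i]+[255,160],.174,T))
c=cv2.resize(im[115:205,225:325],None,fx=6,fy=6,interpolation=2); 
t=cv2.imread('pics/top1.png')[190:260,355:435]; t=cv2.resize(t,None,fx=4,fy=4,interpolation=2)
o=np.zeros((540,800,3),np.uint8); o[:, :600]=c; o[:280,600:800]=t[:,60:260]; cv2.imwrite('pics/w1z.png',o)
```

```text
[[ 0.4047 -0.3692  0.078 ]
 [ 0.425  -0.3092  0.078 ]
 [ 0.485  -0.3269  0.078 ]
 [ 0.4617 -0.3885  0.078 ]] [ 0.4441 -0.3484  0.078 ]
edge 71.28364922108318 0.0633191079823291
```

View pics/w1z.png

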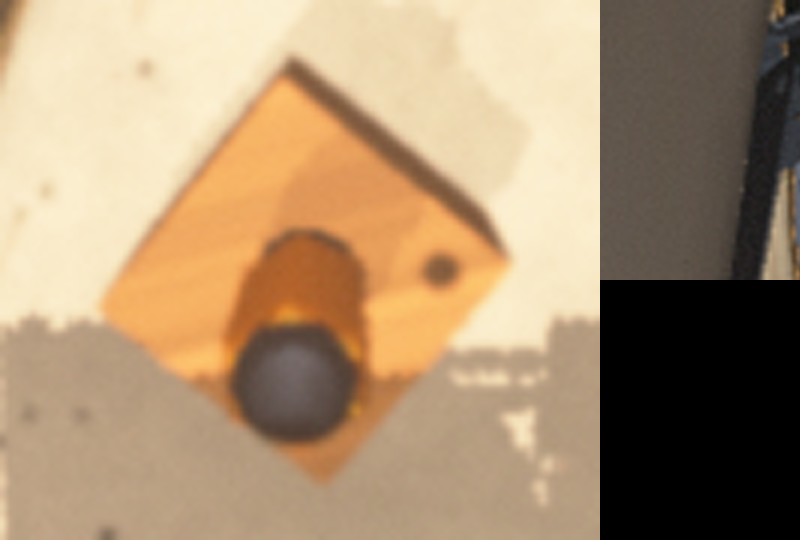

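Crop: the cap centre is at full-picture (274,178.7), and the yellow hex corners stick out straight up and at ±60°. So two flats already face the fingers at this yaw.

Run:
```python
from h import *
np.set_printoptions(precision=4,suppress=True)
T=np.load('pics/w1.npy')
P=onplane('wrist',[[272.8,127.5],[310,158.7],[278.7,195.8],[242,165.3]],.078,T); print(P,P.mean(0)); 
c=onplane('wrist',[274,178.7],.174,T)[0]; print(c)
delta([c[0],c[1],.118],-158.5)
```

```text
[[ 0.4061 -0.3675  0.078 ]
 [ 0.4258 -0.3088  0.078 ]
 [ 0.4867 -0.3281  0.078 ]
 [ 0.4658 -0.3871  0.078 ]] [ 0.4461 -0.3479  0.078 ]
[ 0.4449 -0.3479  0.174 ]
t 1.2 pos [ 0.4435 -0.3405  0.3101] rpy [ 179.98   -0.02 -158.59] F [ 0.2 -0.3  0.4] M [-0.053  0.024  0.012] q6 -51.1 open 0.0867
dpos [  1.3  -7.5 192.1] ang [ 0.02 -0.02 -0.09]
```

Emit:
apply_moves:
  deltas:
    - {"fingers": 87,"delta_pos": [1,-7.5,40],"angular": [0,0,0]}
    - {"fingers": 87,"delta_pos": [1,-7.5,80],"angular": [0,0,0]}
    - {"fingers": 87,"delta_pos": [1,-7.5,110],"angular": [0,0,0]}
    - {"fingers": 87,"delta_pos": [1,-7.5,140],"angular": [0,0,0]}
    - {"fingers": 87,"delta_pos": [1,-7.5,165],"angular": [0,0,0]}
    - {"fingers": 87,"delta_pos": [1,-7.5,185],"angular": [0,0,0]}
    - {"fingers": 87,"delta_pos": [1,-7.5,192],"angular": [0,0,0]}
    - {"fingers": 87,"delta_pos": [1,-7.5,192],"angular": [0,0,0]}

```text
clock: 2.0
tool_pos: [0.4435, -0.3498, 0.1175]
orientation: [179.9, -0.1, -158.8]
force: [0.1, -0.6, 0.7]
opening: 0.0871
gripper_force: 0.0
```

Emit:
apply_moves:
  deltas:
    - {"fingers": 50,"delta_pos": [0,0,0],"angular": [0,0,0]}
    - {"fingers": 30,"delta_pos": [0,0,0],"angular": [0,0,0]}
    - {"fingers": 10,"delta_pos": [0,0,0],"angular": [0,0,0]}
    - {"fingers": 5,"delta_pos": [0,0,0],"angular": [0,0,0]}
    - {"fingers": 5,"delta_pos": [0,0,0],"angular": [0,0,0]}
    - {"fingers": 5,"delta_pos": [0,0,0],"angular": [0,0,0]}
    - {"fingers": 5,"delta_pos": [0,0,0],"angular": [0,0,0]}
    - {"fingers": 5,"delta_pos": [0,0,0],"angular": [0,0,0]}

```text
clock: 2.8
tool_pos: [0.4447, -0.349, 0.1183]
orientation: [180.0, -0.0, -158.8]
force: [0.8, 0.0, 0.2]
opening: 0.0285
gripper_force: 0.0
```

```bash
python3 -c "
from h import *
delta([.4455,-.348,.25],-158.5)"
```

```text
t 2.8 pos [ 0.4447 -0.349   0.1183] rpy [ 180.     -0.   -158.75] F [0.8 0.  0.2] M [0.005 0.074 0.028] q6 -50.5 open 0.0285
dpos [  -1.1    0.7 -131.7] ang [ 0.   -0.   -0.25]
```

Still closing; give it more time.

Emit:
apply_moves:
  deltas:
    - {"fingers": 5,"delta_pos": [0,0,0],"angular": [0,0,0]}
    - {"fingers": 5,"delta_pos": [0,0,0],"angular": [0,0,0]}
    - {"fingers": 5,"delta_pos": [0,0,0],"angular": [0,0,0]}
    - {"fingers": 5,"delta_pos": [0,0,0],"angular": [0,0,0]}
    - {"fingers": 5,"delta_pos": [0,0,0],"angular": [0,0,0]}

```text
clock: 3.3
tool_pos: [0.4447, -0.349, 0.1183]
orientation: [180.0, -0.0, -158.8]
force: [-0.6, 0.2, -0.4]
opening: 0.0243
gripper_force: 30.0
```

```bash
python3 -c "
from h import *
delta([.4455,-.348,.25],-158.5)"
```

```text
t 3.3 pos [ 0.4447 -0.349   0.1183] rpy [ 179.99   -0.   -158.76] F [-0.6  0.2 -0.4] M [0.071 0.007 0.045] q6 -50.5 open 0.0243
dpos [  -1.2    0.7 -131.7] ang [ 0.01 -0.   -0.26]
```

Emit:
apply_moves:
  deltas:
    - {"fingers": 5,"delta_pos": [0,0,-10],"angular": [0,0,0]}
    - {"fingers": 5,"delta_pos": [0,0,-30],"angular": [0,0,0]}
    - {"fingers": 5,"delta_pos": [0,0,-55],"angular": [0,0,0]}
    - {"fingers": 5,"delta_pos": [0,0,-80],"angular": [0,0,0]}
    - {"fingers": 5,"delta_pos": [0,0,-105],"angular": [0,0,0]}
    - {"fingers": 5,"delta_pos": [0,0,-130],"angular": [0,0,0]}
    - {"fingers": 5,"delta_pos": [0,0,-150],"angular": [0,0,0]}
    - {"fingers": 5,"delta_pos": [0,0,-160],"angular": [0,0,0]}
    - {"fingers": 5,"delta_pos": [0,0,-160],"angular": [0,0,0]}
    - {"fingers": 5,"delta_pos": [0,0,-160],"angular": [0,0,0]}

```text
clock: 4.3
tool_pos: [0.4443, -0.3487, 0.2776]
orientation: [179.9, -0.0, -158.8]
force: [0.0, 0.7, -1.1]
opening: 0.0241
gripper_force: 30.0
```

Run:
```python
from h import *
im,T=snap('w2'); s=ctrl.snapshot('scene')[:,:,::-1]
p=T[:3,3]
tip=p-[0,0,.118-.004]; print(p,project(tip,T),project(tip+[0,0,.07],T))
c=ctrl.camera_params('scene'); q=np.linalg.inv(c['cam_to_world'])@np.append(tip,1); u=c['cx']-c['fx']*q[0]/q[2]; v=c['cy']+c['fy']*q[1]/q[2]; print(u,v)
u,v=int(u),int(v); a=project(tip,T).astype(int)
A=cv2.resize(im[max(0,a[1]-20):a[1]+130,a[0]-65:a[0]+65][:100],None,fx=4,fy=4,interpolation=2)
B=cv2.resize(s[v-60:v+15,u-35:u+35],None,fx=4,fy=4,interpolation=2); print(a,A.shape,B.shape)
o=np.zeros((600,800,3),np.uint8); o[:A.shape[0],:A.shape[1]]=A; o[:B.shape[0],520:800]=B; cv2.imwrite('pics/w2z.png',o)
delta([.483,.268,.28],-158.8)
```

```text
[ 0.4443165  -0.34871888  0.27755631] [283.38995957 188.8911995 ] [283.36736689 214.24023261]
422.7268628616704 269.38929228790767
[283 188] (400, 520, 3) (300, 280, 3)
t 4.4 pos [ 0.4441 -0.3487  0.277 ] rpy [ 1.7990e+02 -8.0000e-02 -1.5877e+02] F [-0.3  0.5 -1.1] M [-0.    -0.     0.004] q6 -50.5 open 0.024
dpos [-259.6  560.8   -2.4] ang [ 0.1  -0.08  0.03]
```

View pics/w2z.png

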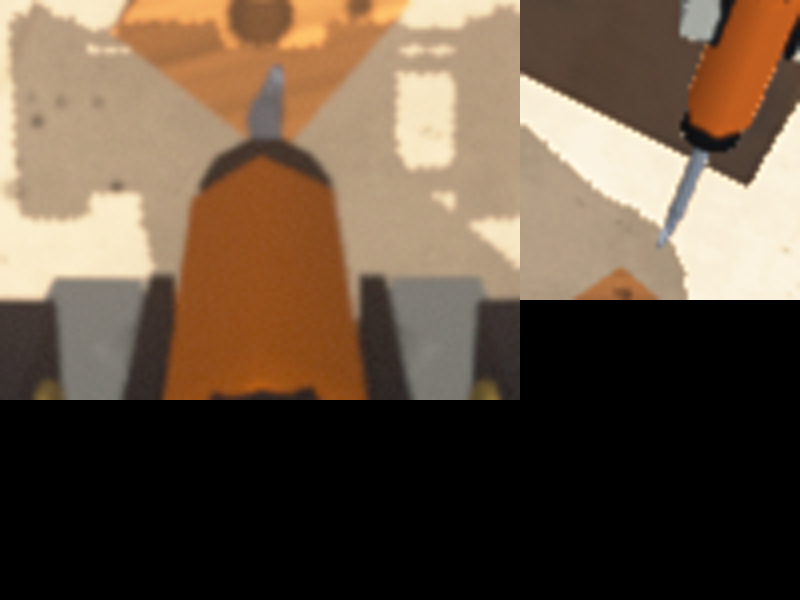

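Wrist crop: the blade's tip edge runs from about (250,100) to (277,68), i.e. 30° from tool x toward tool y. So blade yaw = tool yaw − 30°. Next I go near the jig to look at the slot.

```bash
python3 -c "
from h import *
delta([.458,.323,.24],-66)"
```

```text
t 4.4 pos [ 0.4441 -0.3487  0.277 ] rpy [ 1.7990e+02 -8.0000e-02 -1.5877e+02] F [-0.3  0.5 -1.1] M [-0.    -0.     0.004] q6 -50.5 open 0.024
dpos [-256.3  621.    37.7] ang [ 1.400e-01  2.000e-02 -9.277e+01]
```

Emit:
apply_moves:
  deltas:
    - {"fingers": 5,"delta_pos": [-10,24,0],"angular": [0,0,-5]}
    - {"fingers": 5,"delta_pos": [-27,65,0],"angular": [0,0,-13]}
    - {"fingers": 5,"delta_pos": [-44,106,0],"angular": [0,0,-21]}
    - {"fingers": 5,"delta_pos": [-61,147,0],"angular": [0,0,-29]}
    - {"fingers": 5,"delta_pos": [-78,188,0],"angular": [0,0,-37]}
    - {"fingers": 5,"delta_pos": [-95,230,0],"angular": [0,0,-45]}
    - {"fingers": 5,"delta_pos": [-112,271,0],"angular": [0,0,-53]}
    - {"fingers": 5,"delta_pos": [-129,312,0],"angular": [0,0,-61]}
    - {"fingers": 5,"delta_pos": [-146,353,0],"angular": [0,0,-69]}
    - {"fingers": 5,"delta_pos": [-163,394,0],"angular": [0,0,-77]}

```text
clock: 5.4
tool_pos: [0.4531, 0.0789, 0.2777]
orientation: [179.9, -0.0, -81.4]
force: [0.7, 0.0, -1.7]
opening: 0.0241
gripper_force: 30.0
```

```bash
python3 -c "
from h import *
delta([.458,.323,.24],-66)"
```

```text
t 5.4 pos [0.4531 0.0789 0.2777] rpy [ 1.7995e+02 -2.0000e-02 -8.1410e+01] F [ 0.7  0.  -1.7] M [-0.047 -0.112 -0.035] q6 -25.9 open 0.0241
dpos [-240.7  -41.4   37.6] ang [ 5.000e-02 -1.000e-02 -1.541e+01]
```

Emit:
apply_moves:
  deltas:
    - {"fingers": 5,"delta_pos": [-40,-7,0],"angular": [0,0,-4]}
    - {"fingers": 5,"delta_pos": [-80,-14,0],"angular": [0,0,-8]}
    - {"fingers": 5,"delta_pos": [-120,-21,0],"angular": [0,0,-12]}
    - {"fingers": 5,"delta_pos": [-160,-28,0],"angular": [0,0,-15.4]}
    - {"fingers": 5,"delta_pos": [-200,-35,0],"angular": [0,0,-15.4]}
    - {"fingers": 5,"delta_pos": [-230,-41,20],"angular": [0,0,-15.4]}
    - {"fingers": 5,"delta_pos": [-240,-41,45],"angular": [0,0,-15.4]}
    - {"fingers": 5,"delta_pos": [-240,-41,70],"angular": [0,0,-15.4]}
    - {"fingers": 5,"delta_pos": [-240,-41,77],"angular": [0,0,-15.4]}
    - {"fingers": 5,"delta_pos": [-240,-41,77],"angular": [0,0,-15.4]}

```text
clock: 6.4
tool_pos: [0.4595, 0.3198, 0.1999]
orientation: [179.8, -0.1, -66.4]
force: [-0.6, 0.9, 0.7]
opening: 0.0239
gripper_force: 30.0
```

Run:
```python
from h import *
im,T=snap('w3'); p=T[:3,3]; print(p)
a=project([.483,.268,.04],T); t=project(p-[0,0,.114],T); print(a,t)
hs=cv2.cvtColor(im,cv2.COLOR_BGR2HSV)
x,y=a.astype(int)
o=cv2.resize(im[max(0,y-45):y+55,x-65:x+65],None,fx=6,fy=6,interpolation=2)[:600,:800]; print(max(0,y-45),x-65); cv2.imwrite('pics/w3z.png',o)
```

```text
[0.45945019 0.31976092 0.19989715]
[282.22566054 123.00115354] [283.02075739 187.55876575]
78 217
```

View pics/w3z.png

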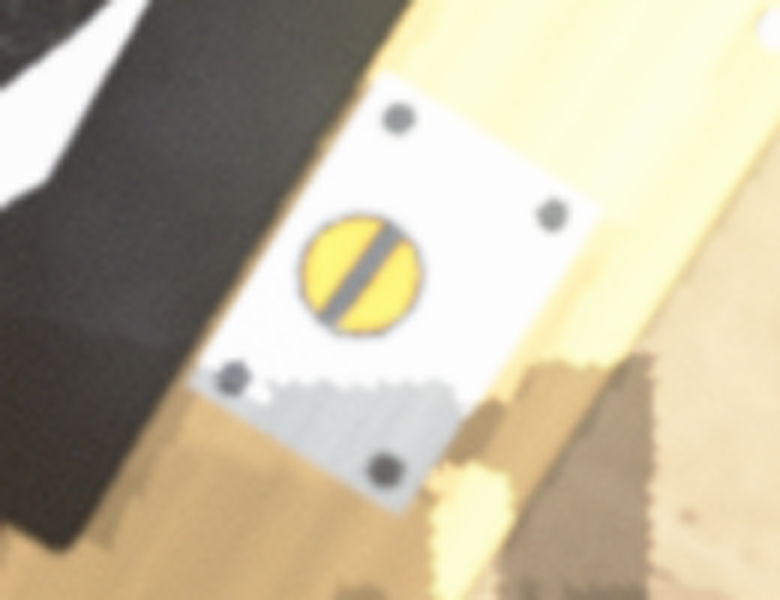

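The slot is clear: crop (328,318)–(395,230), head centre (361,275), i.e. full-picture (277.2,123.8).

Run:
```python
from h import *
T=np.load('pics/w3.npy'); f=lambda q,z: onplane('wrist',np.array(q)/6+[217-.4,78-.4],z,T)
S=f([[328,318],[395,230],[361,275]],.04); d=S[1]-S[0]; print(S.round(4),'slot',np.degrees(np.arctan2(d[1],d[0])))
E=f([[195,383],[380,75],[405,513],[600,207]],.042); 
for i in(0,2): d=E[i+1]-E[i]; print('jig y',np.degrees(np.arctan2(d[1],d[0])),np.linalg.norm(d))
s=S[2]; delta([s[0],s[1],.163],-66)
# hub via screws-centre
print(E.mean(0))
# tip seen?
im=cv2.imread('pics/w3.png'); cv2.imwrite('pics/w3t.png',cv2.resize(im[165:215,253:313],None,fx=8,fy=8,interpolation=2))
```

```text
[[0.4902 0.2798 0.04  ]
 [0.4858 0.2612 0.04  ]
 [0.488  0.2707 0.04  ]] slot -103.50709925056591
jig y -97.55423454597356 0.06198306490451568
jig y -98.13782231724072 0.06321573486390653
t 6.45 pos [0.4602 0.3203 0.2014] rpy [ 1.7997e+02 -5.0000e-02 -6.6360e+01] F [1.1 0.6 0.6] M [0.061 0.088 0.001] q6 -31.2 open 0.0241
dpos [56.6 -5.6 38.5] ang [ 0.03 -0.05 -0.36]
[0.48139429 0.27138841 0.042     ]
```

Emit:
apply_moves:
  deltas:
    - {"fingers": 5,"delta_pos": [20,-2,0],"angular": [0,0,3]}
    - {"fingers": 5,"delta_pos": [45,-5,0],"angular": [0,0,7]}
    - {"fingers": 5,"delta_pos": [56.5,-5.5,10],"angular": [0,0,7]}
    - {"fingers": 5,"delta_pos": [56.5,-5.5,25],"angular": [0,0,7]}
    - {"fingers": 5,"delta_pos": [56.5,-5.5,36],"angular": [0,0,7]}
    - {"fingers": 5,"delta_pos": [56.5,-5.5,38],"angular": [0,0,7]}
    - {"fingers": 5,"delta_pos": [56.5,-5.5,38],"angular": [0,0,7]}
    - {"fingers": 5,"delta_pos": [56.5,-5.5,38],"angular": [0,0,7]}

```text
clock: 7.25
tool_pos: [0.488, 0.2716, 0.164]
orientation: [-179.9, 0.0, -73.3]
force: [-0.0, -0.4, -0.6]
opening: 0.0239
gripper_force: 30.0
```

Run:
```python
from h import *
im,T=snap('w4'); p=T[:3,3]
print(project([.488,.2707,.04],T),project(p-[0,0,.114],T)); delta([.488,.2707,.163],-73.5)
o=cv2.resize(im[145:220,233:333],None,fx=8,fy=8,interpolation=2); cv2.imwrite('pics/w4z.png',o)
```

```text
[283.68621381 183.84067665] [283.42474536 187.41196506]
t 7.3 pos [0.488  0.2716 0.1641] rpy [-1.7994e+02  2.0000e-02 -7.3310e+01] F [-0.5 -0.1  0.1] M [ 0.022  0.091 -0.026] q6 -32.5 open 0.0244
dpos [0.9 0.2 1.1] ang [-0.06  0.02  0.19]
```

View pics/w4z.png

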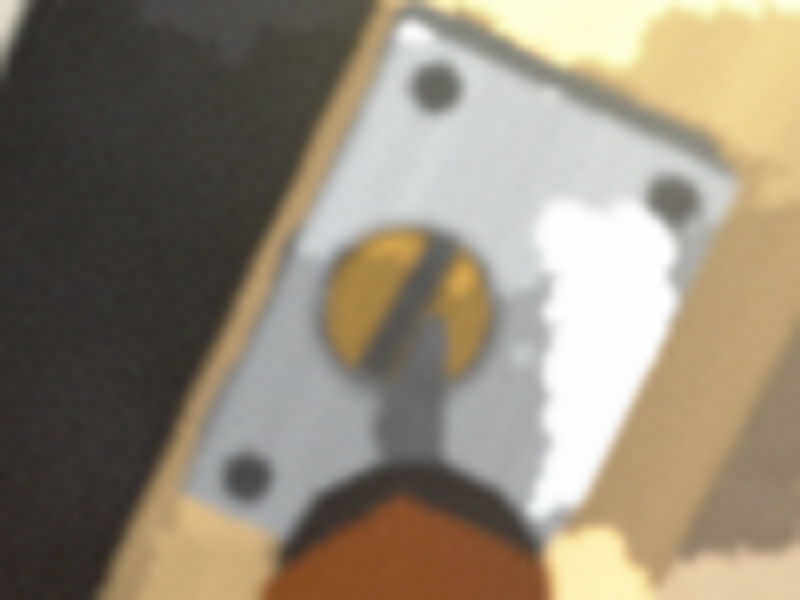

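Hover view: head centre at crop (410,305), slot (440,235)–(370,375). The blade tip's centre is at about (410,362) and parallel to the slot, so the tip needs about 4 mm along tool +x.

Emit:
apply_moves:
  deltas:
    - {"fingers": 5,"delta_pos": [2,0,0],"angular": [0,0,0]}
    - {"fingers": 5,"delta_pos": [4.2,0,3],"angular": [0,0,0]}
    - {"fingers": 5,"delta_pos": [4.2,0,6],"angular": [0,0,0]}
    - {"fingers": 5,"delta_pos": [4.2,0,6],"angular": [0,0,0]}
    - {"fingers": 5,"delta_pos": [4.2,0,6],"angular": [0,0,0]}

```text
clock: 7.8
tool_pos: [0.4889, 0.2669, 0.1572]
orientation: [180.0, -0.0, -73.4]
force: [0.8, 0.5, -1.3]
opening: 0.0238
gripper_force: 30.0
```

Run:
```python
from h import *
im,T=snap('w5'); p=T[:3,3]
print(project([.488,.2707,.04],T),project(p-[0,0,.114],T)); delta([.488,.2707,.163],-73.5)
o=cv2.resize(im[160:210,243:313],None,fx=11,fy=11,interpolation=2); cv2.imwrite('pics/w5z.png',o)
```

```text
[283.02958487 190.52759372] [283.27871237 187.46589141]
t 7.85 pos [0.4889 0.267  0.1573] rpy [ 1.7999e+02 -1.0000e-02 -7.3360e+01] F [-0.7 -0.  -2. ] M [0.015 0.083 0.014] q6 -32.1 open 0.024
dpos [-3.8 -0.2 -5.7] ang [ 0.01 -0.01  0.14]
```

View pics/w5z.png

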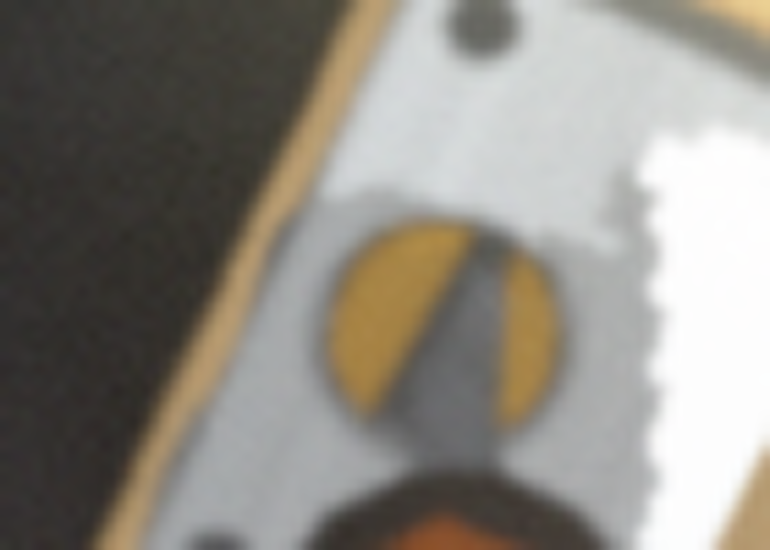

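Emit:
apply_moves:
  deltas:
    - {"fingers": 5,"delta_pos": [0,-0.5,2],"angular": [0,0,0]}
    - {"fingers": 5,"delta_pos": [0,-0.5,3.5],"angular": [0,0,0]}
    - {"fingers": 5,"delta_pos": [0,-0.5,4.5],"angular": [0,0,0]}
    - {"fingers": 5,"delta_pos": [0,-0.5,4.5],"angular": [0,0,0]}
    - {"fingers": 5,"delta_pos": [0,-0.5,4.5],"angular": [0,0,0]}

```text
clock: 8.35
tool_pos: [0.4894, 0.2672, 0.1528]
orientation: [180.0, -0.0, -73.4]
force: [0.5, 0.7, -1.5]
opening: 0.0241
gripper_force: 30.0
```

```bash
python3 -c "
from h import *
delta([.488,.2707,.15],-73.5)"
```

```text
t 8.35 pos [0.4894 0.2672 0.1528] rpy [180.    -0.   -73.35] F [ 0.5  0.7 -1.5] M [ 0.032  0.125 -0.012] q6 -32.1 open 0.0241
dpos [-3.8  0.3  2.8] ang [ 0.   -0.    0.15]
```

Emit:
apply_moves:
  deltas:
    - {"fingers": 5,"delta_pos": [0,0,1],"angular": [0,0,0]}
    - {"fingers": 5,"delta_pos": [0,0,2],"angular": [0,0,0]}
    - {"fingers": 5,"delta_pos": [0,0,2],"angular": [0,0,0]}
    - {"fingers": 5,"delta_pos": [0,0,2],"angular": [0,0,0]}

```text
clock: 8.75
tool_pos: [0.4894, 0.2672, 0.1508]
orientation: [180.0, -0.0, -73.4]
force: [-0.3, 0.1, -1.3]
opening: 0.0245
gripper_force: 30.0
```

```bash
python3 -c "
from h import *
delta([.488,.2707,.15],-73.5)"
```

```text
t 8.75 pos [0.4894 0.2672 0.1508] rpy [179.99  -0.   -73.35] F [-0.3  0.1 -1.3] M [-0.019  0.128 -0.004] q6 -32.1 open 0.0245
dpos [-3.8  0.3  0.8] ang [ 0.01 -0.    0.15]
```

Emit:
apply_moves:
  deltas:
    - {"fingers": 5,"delta_pos": [0,0,0.7],"angular": [0,0,0]}
    - {"fingers": 5,"delta_pos": [0,0,1.3],"angular": [0,0,0]}
    - {"fingers": 5,"delta_pos": [0,0,1.3],"angular": [0,0,0]}
    - {"fingers": 5,"delta_pos": [0,0,1.3],"angular": [0,0,0]}

```text
clock: 9.15
tool_pos: [0.4896, 0.2673, 0.1499]
orientation: [-180.0, 0.0, -73.3]
force: [0.5, -0.3, 2.3]
opening: 0.0241
gripper_force: 30.0
```

```bash
python3 -c "
from h import *
delta([.488,.2707,.15],-73.5)"
```

```text
t 9.15 pos [0.4896 0.2673 0.1499] rpy [-1.7996e+02  1.0000e-02 -7.3350e+01] F [ 0.5 -0.3  2.3] M [0.005 0.269 0.017] q6 -32.1 open 0.0241
dpos [-3.7  0.5 -0.1] ang [-0.04  0.01  0.15]
```

Emit:
apply_moves:
  deltas:
    - {"fingers": 5,"delta_pos": [0,0.2,0],"angular": [0,0,4]}
    - {"fingers": 5,"delta_pos": [0,0.35,0],"angular": [0,0,8]}
    - {"fingers": 5,"delta_pos": [0,0.5,0],"angular": [0,0,12]}
    - {"fingers": 5,"delta_pos": [-0.1,0.7,0],"angular": [0,0,16]}
    - {"fingers": 5,"delta_pos": [-0.1,0.7,0],"angular": [0,0,16]}
    - {"fingers": 5,"delta_pos": [-0.1,0.7,0],"angular": [0,0,16]}

```text
clock: 9.75
tool_pos: [0.4888, 0.2673, 0.1498]
orientation: [-180.0, 0.0, -89.2]
force: [-0.5, 1.4, 2.4]
opening: 0.0241
gripper_force: 30.0
```

```bash
cat > st.py <<'E'
from h import *
T,o=tool(); print(o['tool_pos'].round(4),o['orientation'].round(1),'Ftool',(T[:3,:3].T@o['force']).round(1),'Mtool',(T[:3,:3].T@o['moment']).round(3),o['opening'],o['clock'])
E
python3 st.py
```

```text
[0.4888 0.2673 0.1498] [-180.     0.   -89.2] Ftool [-1.4  0.5 -2.4] Mtool [-0.333 -0.203 -0.033] 0.02407021882324889 9.75
```

Emit:
apply_moves:
  deltas:
    - {"fingers": 5,"delta_pos": [0,0.2,0],"angular": [0,0,4]}
    - {"fingers": 5,"delta_pos": [0,0.35,0],"angular": [0,0,8]}
    - {"fingers": 5,"delta_pos": [0,0.5,0],"angular": [0,0,12]}
    - {"fingers": 5,"delta_pos": [-0.1,0.7,0],"angular": [0,0,16]}
    - {"fingers": 5,"delta_pos": [-0.2,0.9,0],"angular": [0,0,20]}
    - {"fingers": 5,"delta_pos": [-0.2,1.0,0],"angular": [0,0,24]}
    - {"fingers": 5,"delta_pos": [-0.2,1.0,0],"angular": [0,0,24]}
    - {"fingers": 5,"delta_pos": [-0.2,1.0,0],"angular": [0,0,24]}

```text
clock: 10.55
tool_pos: [0.4878, 0.2675, 0.1497]
orientation: [-180.0, 0.0, -113.2]
force: [0.7, 0.4, 3.4]
opening: 0.0242
gripper_force: 30.0
```

```bash
python3 st.py
```

```text
[0.4878 0.2675 0.1497] [-180.     0.  -113.2] Ftool [-0.6 -0.5 -3.4] Mtool [-0.624 -0.3   -0.044] 0.024225108875891327 10.55
```

Emit:
apply_moves:
  deltas:
    - {"fingers": 5,"delta_pos": [0,0.2,0],"angular": [0,0,4]}
    - {"fingers": 5,"delta_pos": [0,0.35,0],"angular": [0,0,8]}
    - {"fingers": 5,"delta_pos": [0,0.5,0],"angular": [0,0,12]}
    - {"fingers": 5,"delta_pos": [-0.1,0.7,0],"angular": [0,0,16]}
    - {"fingers": 5,"delta_pos": [-0.2,0.9,0],"angular": [0,0,20]}
    - {"fingers": 5,"delta_pos": [-0.2,1.0,0],"angular": [0,0,24]}
    - {"fingers": 5,"delta_pos": [-0.2,1.0,0],"angular": [0,0,24]}
    - {"fingers": 5,"delta_pos": [-0.2,1.0,0],"angular": [0,0,24]}

```text
clock: 11.35
tool_pos: [0.487, 0.2681, 0.1497]
orientation: [180.0, 0.0, -137.2]
force: [-0.9, 1.7, 3.2]
opening: 0.0242
gripper_force: 30.0
```

```bash
python3 st.py
```

```text
[0.487  0.2681 0.1497] [ 180.     0.  -137.2] Ftool [-0.5  1.9 -3.2] Mtool [-1.01  -0.368 -0.054] 0.024226812991133276 11.35
```

Emit:
apply_moves:
  deltas:
    - {"fingers": 5,"delta_pos": [0,0.2,0],"angular": [0,0,4]}
    - {"fingers": 5,"delta_pos": [0,0.35,0],"angular": [0,0,8]}
    - {"fingers": 5,"delta_pos": [0,0.5,0],"angular": [0,0,11]}
    - {"fingers": 5,"delta_pos": [0,0.5,0],"angular": [0,0,13]}
    - {"fingers": 5,"delta_pos": [0,0.5,0],"angular": [0,0,13]}

```text
clock: 11.85
tool_pos: [0.4867, 0.2686, 0.1497]
orientation: [180.0, 0.0, -150.2]
force: [-1.1, 2.5, 2.3]
opening: 0.0242
gripper_force: 30.0
```

```bash
python3 st.py
```

```text
[0.4867 0.2686 0.1497] [ 180.     0.  -150.2] Ftool [-0.3  2.7 -2.3] Mtool [-1.123 -0.28  -0.032] 0.02415756891041627 11.85
```

Emit:
apply_moves:
  deltas:
    - {"fingers": 5,"delta_pos": [0,0.1,0],"angular": [0,0,2]}
    - {"fingers": 5,"delta_pos": [0,0.1,0],"angular": [0,0,4]}
    - {"fingers": 5,"delta_pos": [0,0.2,0],"angular": [0,0,5]}
    - {"fingers": 5,"delta_pos": [0,0.2,0],"angular": [0,0,5]}

```text
clock: 12.25
tool_pos: [0.4866, 0.2687, 0.1497]
orientation: [180.0, 0.0, -155.3]
force: [-0.4, 2.9, 3.3]
opening: 0.024
gripper_force: 30.0
```

```bash
python3 st.py
```

```text
[0.4866 0.2687 0.1497] [ 180.     0.  -155.3] Ftool [-0.9  2.8 -3.3] Mtool [-1.329 -0.408 -0.068] 0.023983926061949757 12.25
```

Emit:
apply_moves:
  deltas:
    - {"fingers": 5,"delta_pos": [0,0.1,0],"angular": [0,0,2]}
    - {"fingers": 5,"delta_pos": [0,0.1,0],"angular": [0,0,4]}
    - {"fingers": 5,"delta_pos": [0,0.1,0],"angular": [0,0,4]}

```text
clock: 12.55
tool_pos: [0.4865, 0.2688, 0.1497]
orientation: [180.0, 0.0, -159.3]
force: [-0.6, 2.7, 3.4]
opening: 0.0245
gripper_force: 30.0
```

```bash
python3 st.py
```

```text
[0.4865 0.2688 0.1497] [ 180.     0.  -159.3] Ftool [-0.4  2.8 -3.4] Mtool [-1.482 -0.381 -0.113] 0.024461120027385038 12.55
```

Emit:
apply_moves:
  deltas:
    - {"fingers": 5,"delta_pos": [0,0,0],"angular": [0,0,1.5]}
    - {"fingers": 5,"delta_pos": [0,0,0],"angular": [0,0,3]}
    - {"fingers": 5,"delta_pos": [0,0,0],"angular": [0,0,3]}

```text
clock: 12.85
tool_pos: [0.4865, 0.2687, 0.1497]
orientation: [180.0, 0.0, -162.4]
force: [-0.7, 1.8, 2.7]
opening: 0.0237
gripper_force: 30.0
```

```bash
python3 st.py
```

```text
[0.4865 0.2687 0.1497] [ 180.     0.  -162.4] Ftool [ 0.1  1.9 -2.7] Mtool [-1.626 -0.484 -0.066] 0.023731102274708697 12.85
```

Emit:
apply_moves:
  deltas:
    - {"fingers": 5,"delta_pos": [0,0,0],"angular": [0,0,1.5]}
    - {"fingers": 5,"delta_pos": [0,0,0],"angular": [0,0,3]}
    - {"fingers": 5,"delta_pos": [0,0,0],"angular": [0,0,3]}

```text
clock: 13.15
tool_pos: [0.4865, 0.2687, 0.1496]
orientation: [180.0, 0.0, -165.4]
force: [0.3, 3.1, 3.1]
opening: 0.0239
gripper_force: 30.1
```

```bash
python3 st.py
```

```text
[0.4865 0.2687 0.1496] [ 180.     0.  -165.4] Ftool [-1.1  2.9 -3.1] Mtool [-1.869 -0.605 -0.078] 0.023915657803968742 13.15
```

```bash
cat > av.py <<'E'
from h import *
L=[]
for i in range(8):
    ctrl.snapshot('wrist') if i else snap('last'); T,o=tool(); A=T[:3,:3].T; L.append(np.r_[A@o['force'],A@o['moment']])
L=np.array(L); print(L.mean(0).round(3),L.std(0).round(3),T[:3,3].round(4),o['orientation'].round(2),o['clock'])
E
python3 av.py
```

```text
[-1.387  3.618 -2.856 -1.917 -0.586 -0.112] [0.43  0.44  0.457 0.036 0.032 0.02 ] [0.4864 0.2686 0.1496] [ 1.7999e+02  1.0000e-02 -1.6535e+02] 13.55
```

Emit:
apply_moves:
  deltas:
    - {"fingers": 5,"delta_pos": [0,0.3,0],"angular": [0,0,2]}
    - {"fingers": 5,"delta_pos": [0,0.5,0],"angular": [0,0,4]}
    - {"fingers": 5,"delta_pos": [0,0.5,0],"angular": [0,0,4]}

```text
clock: 13.85
tool_pos: [0.4863, 0.269, 0.1496]
orientation: [-180.0, 0.0, -169.4]
force: [1.3, 3.7, 2.8]
opening: 0.0242
gripper_force: 30.1
```

```bash
python3 av.py
```

```text
[-1.173  3.479 -3.226 -1.797 -0.604 -0.121] [0.497 0.411 0.329 0.025 0.031 0.031] [0.4863 0.269  0.1496] [-180.      0.   -169.34] 14.25
```

Run:
```python
from h import *
im=cv2.imread('pics/last.png'); T=np.load('pics/last.npy')
c=project([.488,.2707,.04],T); t=project(T[:3,3]-[0,0,.114],T); print(c,t)
for dz in(0,):
  v=onplane('wrist',c,.04,T)
# image direction of world yaw
for yaw in(-4,0,4,-10): 
  d=project([.488+.01*np.cos(np.radians(yaw)),.2707+.01*np.sin(np.radians(yaw)),.04],T)-c; print(yaw,np.degrees(np.arctan2(-d[1],d[0])).round(1))
o=cv2.resize(im[155:215,243:323],None,fx=10,fy=10,interpolation=2)[:600,:800]; cv2.imwrite('pics/lastz.png',o)
```

```text
[285.19787064 192.26414837] [283.68552746 188.94224333]
-4 -105.2
0 -101.1
4 -97.0
-10 -111.4
```

View pics/lastz.png

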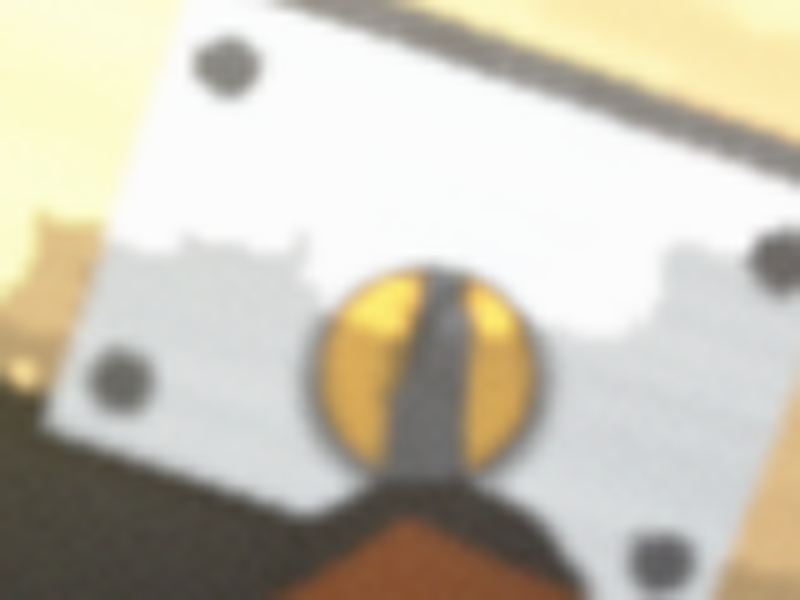

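Slot now runs from the head centre (427,375) toward (443,275), a world yaw of about +2°. That is a few degrees before the stop at about −4°, so I continue gently.

Emit:
apply_moves:
  deltas:
    - {"fingers": 5,"delta_pos": [0,0.1,0],"angular": [0,0,2]}
    - {"fingers": 5,"delta_pos": [0,0.2,0],"angular": [0,0,4]}
    - {"fingers": 5,"delta_pos": [0,0.2,0],"angular": [0,0,4]}

```text
clock: 14.55
tool_pos: [0.4862, 0.2692, 0.1496]
orientation: [180.0, 0.0, -173.4]
force: [1.7, 4.0, 2.9]
opening: 0.0239
gripper_force: 30.0
```

```bash
python3 av.py
```

```text
[-1.24   3.497 -3.201 -1.791 -0.566 -0.122] [0.436 0.315 0.456 0.02  0.023 0.031] [0.4862 0.2692 0.1496] [ 180.      0.   -173.34] 14.95
```

```bash
cat > slot.py <<'E'
from h import *
def slot(fn):
    im=cv2.imread(f'pics/{fn}.png'); T=np.load(f'pics/{fn}.npy'); k=8
    x0,y0=253,155; big=cv2.resize(im[y0:y0+60,x0:x0+65],None,fx=k,fy=k,interpolation=2)
    hs=cv2.cvtColor(big,cv2.COLOR_BGR2HSV); m=((hs[...,0]>14)&(hs[...,0]<32)&(hs[...,1]>105)&(hs[...,2]>90)).astype(np.uint8)
    c0=(project([.488,.2707,.04],T)-[x0,y0])*k
    n,l,s,c=cv2.connectedComponentsWithStats(m); ids=[i for i in range(1,n) if s[i,4]>300 and np.hypot(*(c[i]-c0))<110]
    pts=np.argwhere(np.isin(l,ids))[:,::-1].astype(np.float32); cc,r=cv2.minEnclosingCircle(pts)
    res=[]
    for f in(.75,.8,.85,.9):
        a=np.radians(np.arange(20,160,.5)); X=(cc[0]+f*r*np.cos(a)).astype(int); Y=(cc[1]-f*r*np.sin(a)).astype(int)
        v=np.isin(l[Y,X],ids); g=np.degrees(a[~v]); 
        if not len(g): continue
        P=onplane('wrist',np.array([cc,[cc[0]+f*r*np.cos(np.radians(np.median(g))),cc[1]-f*r*np.sin(np.radians(np.median(g)))]])/k+[x0,y0],.04,T); d=P[1]-P[0]
        res.append((round(np.median(g),1),len(g)/2,round(np.degrees(np.arctan2(d[1],d[0]))%180,1)))
    print(fn,r/k,[s[i,4] for i in ids],res)
E
python3 -c "
from slot import *
for f in('w4','w5','last'): slot(f)"
```

```text
w4 10.064582824707031 [np.int32(6957), np.int32(3825)] [(np.float64(59.2), 31.0, np.float64(76.8)), (np.float64(59.5), 28.5, np.float64(77.0)), (np.float64(59.5), 28.5, np.float64(77.0)), (np.float64(60.0), 31.5, np.float64(77.5))]
w5 10.172191619873047 [np.int32(7163), np.int32(3051)] [(np.float64(56.5), 36.5, np.float64(74.1)), (np.float64(57.8), 33.0, np.float64(75.3)), (np.float64(58.5), 29.5, np.float64(76.1)), (np.float64(60.0), 30.5, np.float64(77.5))]
last 10.442342758178711 [np.int32(6910), np.int32(5169)] [(np.float64(76.0), 34.5, np.float64(173.2)), (np.float64(77.5), 31.5, np.float64(174.7)), (np.float64(78.2), 31.0, np.float64(175.4)), (np.float64(78.5), 31.5, np.float64(175.6))]
```

Emit:
apply_moves:
  deltas:
    - {"fingers": 5,"delta_pos": [0,0,0],"angular": [0,0,1.5]}
    - {"fingers": 5,"delta_pos": [0,0,0],"angular": [0,0,3]}
    - {"fingers": 5,"delta_pos": [0,0,0],"angular": [0,0,3]}

```text
clock: 15.25
tool_pos: [0.4862, 0.2692, 0.1496]
orientation: [180.0, 0.0, -176.4]
force: [1.1, 4.5, 2.9]
opening: 0.0242
gripper_force: 30.1
```

```bash
python3 av.py; python3 -c "
from slot import *
slot('last')"
```

```text
[-1.603  3.646 -2.864 -1.88  -0.542 -0.174] [0.439 0.257 0.308 0.026 0.026 0.029] [0.4862 0.2692 0.1496] [ 180.      0.   -176.35] 15.65
last 10.499391555786133 [np.int32(6826), np.int32(5322)] [(np.float64(79.5), 34.5, np.float64(173.6)), (np.float64(80.2), 32.0, np.float64(174.3)), (np.float64(81.0), 30.5, np.float64(175.0)), (np.float64(81.2), 32.0, np.float64(175.2))]
```

Emit:
apply_moves:
  deltas:
    - {"fingers": 5,"delta_pos": [0,0,0],"angular": [0,0,1]}
    - {"fingers": 5,"delta_pos": [0,0,0],"angular": [0,0,2]}
    - {"fingers": 5,"delta_pos": [0,0,0],"angular": [0,0,2]}

```text
clock: 15.95
tool_pos: [0.4862, 0.2692, 0.1496]
orientation: [180.0, 0.0, -178.4]
force: [0.6, 4.0, 3.1]
opening: 0.0245
gripper_force: 30.1
```

```bash
python3 av.py; python3 -c "
from slot import *
slot('last')"
```

```text
[-1.052  3.655 -3.212 -1.965 -0.565 -0.212] [0.199 0.393 0.429 0.043 0.034 0.025] [0.4862 0.2692 0.1496] [ 180.      0.   -178.35] 16.35
last 10.50267219543457 [np.int32(6641), np.int32(5375)] [(np.float64(81.5), 36.5, np.float64(173.5)), (np.float64(82.5), 33.5, np.float64(174.5)), (np.float64(83.0), 31.5, np.float64(175.0)), (np.float64(83.2), 33.0, np.float64(175.2))]
```

Emit:
apply_moves:
  deltas:
    - {"fingers": 5,"delta_pos": [0,0,0],"angular": [0,0,-4]}
    - {"fingers": 5,"delta_pos": [0,0,0],"angular": [0,0,-8]}
    - {"fingers": 5,"delta_pos": [0,0,-2],"angular": [0,0,-8]}
    - {"fingers": 5,"delta_pos": [0,0,-5],"angular": [0,0,-8]}
    - {"fingers": 5,"delta_pos": [0,0,-15],"angular": [0,0,-8]}
    - {"fingers": 5,"delta_pos": [0,0,-40],"angular": [0,0,-8]}
    - {"fingers": 5,"delta_pos": [0,0,-80],"angular": [0,0,-8]}
    - {"fingers": 5,"delta_pos": [0,0,-120],"angular": [0,0,-8]}
    - {"fingers": 5,"delta_pos": [0,0,-130],"angular": [0,0,-8]}
    - {"fingers": 5,"delta_pos": [0,0,-130],"angular": [0,0,-8]}

```text
clock: 17.35
tool_pos: [0.4864, 0.2687, 0.2817]
orientation: [180.0, 0.1, -170.4]
force: [-0.0, 0.2, -1.3]
opening: 0.0241
gripper_force: 30.0
```

```bash
python3 av.py; python3 -c "
from h import *
T=np.load('pics/last.npy')
im=cv2.imread('pics/last.png'); t=project(T[:3,3]-[0,0,.114],T); print(t, project([.488,.2707,.04],T))
# handle tip of blade: compare with w2 by template correlation
a=cv2.imread('pics/w2.png'); 
delta([.4447,-.349,.278],-158.8)"
```

```text
[ 0.116  0.16   1.224  0.006  0.    -0.019] [0.285 0.613 0.765 0.029 0.037 0.036] [0.4859 0.2689 0.2786] [-1.7993e+02 -9.0000e-02 -1.7036e+02] 17.75
[283.60065454 188.75125305] [284.91536827 164.53294716]
t 17.75 pos [0.4859 0.2689 0.2786] rpy [-1.7993e+02 -9.0000e-02 -1.7036e+02] F [-0.6  0.7 -1.1] M [ 0.04  -0.014  0.02 ] q6 -129.5 open 0.0242
dpos [ 144.1 -602.2    1.5] ang [ -0.06  -0.09 -11.56]
```

```bash
sed -i 's/x0,y0=253,155/x0,y0=253,135/' slot.py; python3 -c "
from slot import *
snap('up'); slot('up'); slot('last')"
```

```text
up 7.316956996917725 [np.int32(3514), np.int32(3779)] [(np.float64(76.5), 32.5, np.float64(176.5)), (np.float64(76.8), 32.0, np.float64(176.7)), (np.float64(76.2), 30.0, np.float64(176.3)), (np.float64(76.5), 29.5, np.float64(176.5))]
last 7.252729415893555 [np.int32(3494), np.int32(3585)] [(np.float64(76.2), 39.0, np.float64(176.2)), (np.float64(76.0), 33.5, np.float64(175.9)), (np.float64(75.5), 31.5, np.float64(175.4)), (np.float64(76.5), 34.5, np.float64(176.4))]
```

Emit:
apply_moves:
  deltas:
    - {"fingers": 5,"delta_pos": [6,-24,0],"angular": [0,0,-2]}
    - {"fingers": 5,"delta_pos": [15,-64,0],"angular": [0,0,-4]}
    - {"fingers": 5,"delta_pos": [25,-105,0],"angular": [0,0,-6]}
    - {"fingers": 5,"delta_pos": [35,-146,0],"angular": [0,0,-8]}
    - {"fingers": 5,"delta_pos": [45,-187,0],"angular": [0,0,-10]}
    - {"fingers": 5,"delta_pos": [55,-228,0],"angular": [0,0,-11.5]}
    - {"fingers": 5,"delta_pos": [64,-269,0],"angular": [0,0,-11.5]}
    - {"fingers": 5,"delta_pos": [74,-310,0],"angular": [0,0,-11.5]}
    - {"fingers": 5,"delta_pos": [84,-351,0],"angular": [0,0,-11.5]}
    - {"fingers": 5,"delta_pos": [94,-392,0],"angular": [0,0,-11.5]}

```text
clock: 18.8
tool_pos: [0.4587, -0.1347, 0.2797]
orientation: [-180.0, 0.0, -158.8]
force: [1.6, -0.2, -0.9]
opening: 0.0241
gripper_force: 30.0
```

```bash
python3 -c "
from h import *
delta([.4447,-.349,.278],-158.8)"
```

```text
t 18.8 pos [ 0.4587 -0.1347  0.2797] rpy [-1.7999e+02  2.0000e-02 -1.5884e+02] F [ 1.6 -0.2 -0.9] M [ 0.047 -0.164  0.018] q6 -76.1 open 0.0241
dpos [  90.4 -194.8    1.7] ang [-0.01  0.02 -0.04]
```

Emit:
apply_moves:
  deltas:
    - {"fingers": 5,"delta_pos": [18,-39,0],"angular": [0,0,0]}
    - {"fingers": 5,"delta_pos": [36,-78,0],"angular": [0,0,0]}
    - {"fingers": 5,"delta_pos": [54,-117,0],"angular": [0,0,0]}
    - {"fingers": 5,"delta_pos": [72,-156,0],"angular": [0,0,0]}
    - {"fingers": 5,"delta_pos": [86,-185,0],"angular": [0,0,0]}
    - {"fingers": 5,"delta_pos": [90,-195,0],"angular": [0,0,0]}
    - {"fingers": 5,"delta_pos": [90,-195,0],"angular": [0,0,0]}
    - {"fingers": 5,"delta_pos": [90,-195,0],"angular": [0,0,0]}

```text
clock: 19.6
tool_pos: [0.4455, -0.347, 0.2792]
orientation: [180.0, -0.0, -158.9]
force: [-0.2, -0.3, -0.9]
opening: 0.0242
gripper_force: 30.0
```

```bash
python3 -c "
from h import *
im,T=snap('w6'); delta([.4447,-.349,.21],-158.8)
# blade shift between w2 and w6 by template matching of collar/blade region
a=cv2.imread('pics/w2.png'); 
for (y0,y1,x0,x1) in((200,240,258,308),(182,204,270,298)):
    t=a[y0:y1,x0:x1]; r=cv2.matchTemplate(im[y0-8:y1+8,x0-8:x1+8],t,cv2.TM_CCOEFF_NORMED); _,v,_,l=cv2.minMaxLoc(r); print(v,l[0]-8,l[1]-8)
print(project(T[:3,3]-[0,0,.114],T))"
```

```text
t 19.65 pos [ 0.4457 -0.3466  0.2795] rpy [ 179.99    0.   -158.83] F [-0.1  0.5 -1.7] M [ 0.052 -0.022  0.004] q6 -50.8 open 0.0239
dpos [ 1.8 -1.9 69.5] ang [ 0.01  0.   -0.03]
0.9961138963699341 0 0
0.9569289088249207 0 0
[283.43933868 188.88959743]
```

Emit:
apply_moves:
  deltas:
    - {"fingers": 5,"delta_pos": [1.8,-2,25],"angular": [0,0,0]}
    - {"fingers": 5,"delta_pos": [1.8,-2,50],"angular": [0,0,0]}
    - {"fingers": 5,"delta_pos": [1.8,-2,65],"angular": [0,0,0]}
    - {"fingers": 5,"delta_pos": [1.8,-2,65],"angular": [0,0,0]}
    - {"fingers": 5,"delta_pos": [1.8,-2,65],"angular": [0,0,0]}

```text
clock: 20.15
tool_pos: [0.4452, -0.3493, 0.2154]
orientation: [-180.0, 0.0, -158.8]
force: [0.3, -0.1, -0.3]
opening: 0.0239
gripper_force: 30.0
```

```bash
python3 -c "
from h import *
delta([.4447,-.349,.119],-158.8)"
```

```text
t 20.15 pos [ 0.4452 -0.3493  0.2154] rpy [-1.7996e+02  1.0000e-02 -1.5876e+02] F [ 0.3 -0.1 -0.3] M [-0.029  0.018  0.058] q6 -50.5 open 0.0239
dpos [ 0.4  0.5 96.4] ang [-0.04  0.01  0.04]
```

Emit:
apply_moves:
  deltas:
    - {"fingers": 5,"delta_pos": [0.4,0.4,15],"angular": [0,0,0]}
    - {"fingers": 5,"delta_pos": [0.4,0.4,25],"angular": [0,0,0]}
    - {"fingers": 5,"delta_pos": [0.4,0.4,32],"angular": [0,0,0]}
    - {"fingers": 5,"delta_pos": [0.4,0.4,32],"angular": [0,0,0]}

```text
clock: 20.55
tool_pos: [0.4438, -0.3494, 0.182]
orientation: [180.0, -0.0, -158.8]
force: [0.4, -0.1, -0.4]
opening: 0.0238
gripper_force: 30.0
```

```bash
python3 -c "
from h import *
delta([.4447,-.349,.119],-158.8)"
```

```text
t 20.55 pos [ 0.4438 -0.3494  0.182 ] rpy [ 1.7995e+02 -5.0000e-02 -1.5885e+02] F [ 0.4 -0.1 -0.4] M [-0.005  0.057  0.018] q6 -50.5 open 0.0238
dpos [-1. -0. 63.] ang [ 0.05 -0.05 -0.05]
```

Tip is now about 10 mm inside the hole with no contact. Lower the rest.

Emit:
apply_moves:
  deltas:
    - {"fingers": 5,"delta_pos": [-0.5,0,15],"angular": [0,0,0]}
    - {"fingers": 5,"delta_pos": [-0.5,0,30],"angular": [0,0,0]}
    - {"fingers": 5,"delta_pos": [-0.5,0,45],"angular": [0,0,0]}
    - {"fingers": 5,"delta_pos": [-0.5,0,55],"angular": [0,0,0]}
    - {"fingers": 5,"delta_pos": [-0.5,0,61],"angular": [0,0,0]}
    - {"fingers": 5,"delta_pos": [-0.5,0,62.5],"angular": [0,0,0]}
    - {"fingers": 5,"delta_pos": [-0.5,0,62.5],"angular": [0,0,0]}

```text
clock: 21.25
tool_pos: [0.4448, -0.3497, 0.1204]
orientation: [-180.0, 0.0, -158.9]
force: [-0.5, 0.6, -1.0]
opening: 0.0241
gripper_force: 30.0
```

```bash
python3 -c "
from h import *
delta([.4447,-.349,.118],-158.8)"
```

```text
t 21.25 pos [ 0.4448 -0.3497  0.1204] rpy [-1.7998e+02  1.0000e-02 -1.5885e+02] F [-0.5  0.6 -1. ] M [ 0.047  0.041 -0.006] q6 -50.5 open 0.0241
dpos [-0.1  0.7  2.4] ang [-0.02  0.01 -0.05]
```

Emit:
apply_moves:
  deltas:
    - {"fingers": 5,"delta_pos": [0,0.5,1.2],"angular": [0,0,0]}
    - {"fingers": 5,"delta_pos": [0,0.5,2.2],"angular": [0,0,0]}
    - {"fingers": 5,"delta_pos": [0,0.5,2.2],"angular": [0,0,0]}
    - {"fingers": 87,"delta_pos": [0,0.5,2.2],"angular": [0,0,0]}
    - {"fingers": 87,"delta_pos": [0,0.5,2.2],"angular": [0,0,0]}
    - {"fingers": 87,"delta_pos": [0,0.5,2.2],"angular": [0,0,0]}
    - {"fingers": 87,"delta_pos": [0,0.5,2.2],"angular": [0,0,0]}
    - {"fingers": 87,"delta_pos": [0,0.5,2.2],"angular": [0,0,0]}
    - {"fingers": 87,"delta_pos": [0,0.5,2.2],"angular": [0,0,0]}
    - {"fingers": 87,"delta_pos": [0,0.5,2.2],"angular": [0,0,0]}

```text
clock: 22.25
tool_pos: [0.4444, -0.349, 0.1178]
orientation: [180.0, -0.0, -158.9]
force: [-0.1, -0.1, -0.4]
opening: 0.0745
gripper_force: 0.0
```

Emit:
apply_moves:
  deltas:
    - {"fingers": 87,"delta_pos": [0,0,0],"angular": [0,0,0]}
    - {"fingers": 87,"delta_pos": [0,0,0],"angular": [0,0,0]}
    - {"fingers": 87,"delta_pos": [0,0,-20],"angular": [0,0,0]}
    - {"fingers": 87,"delta_pos": [0,0,-50],"angular": [0,0,0]}
    - {"fingers": 87,"delta_pos": [0,0,-90],"angular": [0,0,0]}
    - {"fingers": 87,"delta_pos": [0,0,-130],"angular": [0,0,0]}
    - {"fingers": 87,"delta_pos": [0,0,-170],"angular": [0,0,0]}
    - {"fingers": 87,"delta_pos": [0,0,-192],"angular": [0,0,0]}
    - {"fingers": 87,"delta_pos": [0,0,-192],"angular": [0,0,0]}
    - {"fingers": 87,"delta_pos": [0,0,-192],"angular": [0,0,0]}

```text
clock: 23.25
tool_pos: [0.4444, -0.3488, 0.3099]
orientation: [-180.0, 0.0, -158.9]
force: [0.1, -0.1, -1.3]
opening: 0.0869
gripper_force: 0.0
```

Run:
```python
from h import *
im,T=snap('w7'); print(T[:3,3])
a=cv2.imread('pics/w1.png'); t=a[150:200,250:300]
# cap found by matching against the first look
r=cv2.matchTemplate(im[130:220,230:320],t,cv2.TM_CCOEFF_NORMED); _,v,_,l=cv2.minMaxLoc(r)
cap=np.array([274,178.7])+[l[0]-20,l[1]-20]; print(v,cap,onplane('wrist',cap,.174,T),onplane('wrist',[274,178.7],.174,np.load('pics/w1.npy')))
```

```text
[ 0.44443826 -0.34880463  0.30988268]
0.9425294399261475 [283.  182.7] [[ 0.4443786  -0.34941202  0.174     ]] [[ 0.44490729 -0.34788363  0.174     ]]
```

```bash
python3 -c "
from plant import ctrl
print(ctrl.close_job())"
```

```text
the job is handed in; nothing more can be done
None
```

I turned the cam screw to its stop (about 0.21 N m, slot angle no longer changing), put the screwdriver back in its hole to within about 2 mm of where it started, and handed in the job at about 23 s; the handover gave no verdict, and I inferred the clamping from the stop since the panel's force on the fence can't be read.

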